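Pack the window tins into the gift tray

TASK

Pack the sweet-shop gift set: slide the three round window tins across the maple board into the round wells of the tray in front of it, the large tin into the large well and one small tin into each of the two small wells, so that each drops in and lies flat on its well's floor. The tins are too wide to grip, so push or draw them along without lifting them, and keep them upright. Leave everything else on the board and counter standing where it is, and move the hand clear at the end.

Things in the scene. Friction and masses are not known exactly. Their poses are not given: they have to be found in the camera images.
- board: maple loading board, fixed, 280 mm (x) by 620 mm (y), its flat top 36 mm above the counter. A gift tray stands flush against its robot-side edge. Origin at counter level, under the middle of the seam between board and tray; +x points over the board (board x 0 to 280 mm, y -310 to 310 mm), -x over the tray (x 0 to -146 mm, y -213 to 213 mm). The tray's top is level with the board's (both 36 mm above the counter) with no rim or step, so a tin slides from one to the other
- large_tin: large round window tin, upright: 116 mm diameter, 34 mm high, smooth straight side, flat lid with sweets seen through it; about 0.55 kg, too wide for the gripper. Starts loose on the board. Origin at the centre of its underside, z up
- small_tin_a: small round window tin, upright: 92 mm diameter, 34 mm high, smooth straight side, flat lid with sweets seen through it; about 0.35 kg, too wide for the gripper. Starts loose on the board. Origin at the centre of its underside, z up
- small_tin_b: small round window tin, upright: 92 mm diameter, 34 mm high, smooth straight side, flat lid with sweets seen through it; about 0.35 kg, too wide for the gripper. Starts loose on the board. Origin at the centre of its underside, z up
- well_large_mouth (a point): centre of the mouth of a large round well in the gift tray, level with the board's top: 124 mm diameter, 20 mm deep with a flat floor, so a large tin (116 mm) standing in it sticks out 14 mm. The three wells are in a row parallel to the seam, 140 mm apart, 70 mm from the seam; their places in the row vary. A tin slides over an empty well narrower than itself, but drops into one that is wider
- well_small_a_mouth (a point): centre of the mouth of a small round well in the gift tray, level with the board's top: 100 mm diameter, 20 mm deep with a flat floor, so a small tin (92 mm) standing in it sticks out 14 mm. The three wells are in a row parallel to the seam, 140 mm apart, 70 mm from the seam; their places in the row vary. A tin slides over an empty well narrower than itself, but drops into one that is wider
- well_small_b_mouth (a point): centre of the mouth of a small round well in the gift tray, level with the board's top: 100 mm diameter, 20 mm deep with a flat floor, so a small tin (92 mm) standing in it sticks out 14 mm. The three wells are in a row parallel to the seam, 140 mm apart, 70 mm from the seam; their places in the row vary. A tin slides over an empty well narrower than itself, but drops into one that is wider
- stamp: bystander: rubber stamp with a turned wooden handle, upright, 36 mm diameter, 62 mm high on the maple board. Origin at the underside centre
- glue_pot: bystander: small clear pot with a black cap, upright, 36 mm diameter, 60 mm high on the maple board. Origin at the underside centre
- square_tin: bystander: closed square tin, 74 x 74 mm, 34 mm high (not part of the set) on the maple board. Origin at the underside centre
- chocolate_bar: bystander: wrapped chocolate bar lying flat, 64 x 150 mm (long side along its y), 11 mm thick on the maple board. Origin at the underside centre
- jar_left: bystander: glass sweet jar with a knobbed lid, 110 mm diameter, 180 mm high on the counter beside the board. Origin at the underside centre
- jar_right: bystander: glass sweet jar with a knobbed lid, 100 mm diameter, 170 mm high on the counter beside the board. Origin at the underside centre
- scoop: bystander: steel sweet scoop lying flat; blade 100 x 70 mm and 34 mm high along its +x, handle 100 mm along its -x on the counter beside the board. Origin at the underside
There are look-alikes about, which are no part of the job. What is shaped like the part that bears well_small_b_mouth but orange or red is not meant.

How it is judged:
At the end, for the whole second after the job is handed in: The large tin is in the large well and the two small tins are in the two small wells, one in each: every tin's centre within 7 mm of its well's centre, its underside no more than 3.5 mm above the well's floor, tilted less than 0.05 rad, and at rest (horizontal distance between large_tin and well_large_mouth below 0.007 m and ((horizontal distance between small_tin_a and well_small_a_mouth below 0.007 m and horizontal distance between small_tin_b and well_small_b_mouth below 0.007 m) or (horizontal distance between small_tin_a and well_small_b_mouth below 0.007 m and horizontal distance between small_tin_b and well_small_a_mouth below 0.007 m)) and height (world z) of each of large_tin, small_tin_a, small_tin_b below 0.0195 m and angle between each of large_tin, small_tin_a, small_tin_b's own z axis and vertical below 0.05 rad and linear speed of each of large_tin, small_tin_a, small_tin_b below 0.01 m/s); the robot touches nothing.
It fails at once if a tin is tipped more than 35 degrees (angle between any of large_tin, small_tin_a, small_tin_b's own z axis and vertical above 0.61 rad).
It fails at once if a tin is lifted more than 25 mm off the board (height (world z) of any of large_tin, small_tin_a, small_tin_b above 0.061 m).
It fails at once if a bystander is moved more than 25 mm (distance of any of stamp, glue_pot, square_tin, chocolate_bar, jar_left, jar_right, scoop from where it was at the start of the episode above 0.025 m).
It fails at once if a standing bystander is knocked over (angle between any of stamp, glue_pot, square_tin, jar_left, jar_right's own z axis and vertical above 0.5 rad).
It also fails if it takes over 72 s, if anything falls off the work surface, if the arm or the gripper's body presses on something with over 40 N, if the wrist force passes 120 N, or if a joint passes its speed limit or range.

ROBOT

A 7-joint arm with a two-finger parallel gripper is mounted at the origin on the work surface. World frame = base frame: x ahead of the robot, y to its left, z up, the work surface at z = 0. Lengths are in m, angles in rad, forces in N, time in s.
With the tool pointing down it reaches from about 0.425 to 0.875 m from the base axis. Payload 4.7 kg.
Tool frame: the origin (TCP) lies midway between the tips of the shut fingers; the grasp point (between the pads) lies 19 mm behind it (arm.tcp_to_grasp is the distance from the TCP to the grasp point, in m); z points along the fingers, y is the line along which they close (so a half turn about z gives the same grasp; the last joint's range is limited). The gripper opens to 85 mm and grips with 20 to 120 N. Pads are 22 mm wide; open, the fingers measure 114 mm over their backs; the gripper's body (76 mm by 85 mm) begins 54 mm behind the grasp point. The pads swing forward as they close: fully open they stand 13 mm farther back than shut.
Start: joints at [1.22, 0.321, -0.07, 1.45, 0.023, 1.371, -0.057], TCP at [0.232, -0.607, 0.231] pointing down, gripper open.
Joint ranges: [-2.86, 2.86], [-0.3, 2.09], [-1.38, 1.24], [0.06, 2.45], [-1.56, 4.7], [0.09, 2.05], [-2.69, 2.69]. Speed limits (rad/s): [2.57, 2.57, 3.14, 3.14, 3.14, 3.14, 3.14].

INTERFACE

Orientations are given as a unit quaternion [x, y, z, w].
In Python, from bench import arm gives the robot as it stands.
- The arm moves only by the tool move_arm, never from a script. Its argument "targets" is a list that holds one entry, the list of rows, each a list of 7 numbers: the turn, a rotation vector about the tool's x, y, z in degrees, then the shift along the tool's x, y, z in m, then the finger opening in m, from 0 to 0.0854. In form: [[[rx, ry, rz, x, y, z, grip], ...]]. A call has 1 to 10 rows; each row shifts and turns the commanded pose from where the row before left it, along the tool's axes as they then stand; what a row does not reach is not made up. A row lasts 1/8 s, in which the tool goes at most 62.5 mm and 10.7 degrees, less where a joint would pass 70% of its speed; a pose out of reach is approached as far as the arm can. A call with a gripper value outside its range is refused whole. The fingers move at their own pace and stop on an object; "grip_force" is the grip in N (left out, the last holds). Time passes only in rows, so rows that do not move let the fingers close. It gives the time, the measured TCP pose, the force, the opening and the grip force at its end, in the units of the state.
- arm.sense(): the state, without advancing time (a new reading comes with each control period).
- arm.snapshot(name): name is "scene" or "top" or "wrist"; returns the picture (420x560x3 uint8, red, green, blue); there is no depth.
- arm.get_calibration(name): a dict with "fx", "fy", "cx", "cy" (pixels), "xyz" and "orientation" of the camera in the world; the wrist camera has in their place "mount" (4x4, takes a point from camera to tool coordinates, whose origin is the TCP and whose axes are the flange's). Camera axes: x right, y up, looking along -z (the intrinsics and any distortion apply to the point x, -y, -z); pixel columns grow to the right and rows downward; lengths in m; the calibration is good to about 2 mm. A picture is of the moment at which its call begins: read the wrist's pose just before it. get_calibration takes no time and is no camera call.
- arm.hand_in(): hands the job in; it is judged then, once.
The state is a dict: "t": time; "joint_pos": joint angles; "dq": joint speeds; "tau": joint torques, N m; "ee_pos": TCP position; "tcp_rot": TCP orientation; "ft_force": force on the tool from outside, world axes, zero at the start; "moment": the same for the moment, N m; "width": finger opening in m; "finger_force": force on a finger pad.
Only numpy, scipy, OpenCV 4.12 (cv2) and the standard library are available. Lean on these libraries where they do the work, as an engineer would, in place of code of your own. Each camera call takes 0.05 s, during which the arm holds its last target. There are 200 camera calls.

## Working session

There is one attempt and no reset: what is moved stays moved. The work goes in short steps, Python scripts to look and compute and a tool call to move; the robot and the scene stay as the last step left them, time stands still between calls to the robot, and variables do not carry over. Pictures are saved under pics/ and viewed, at most 10 in all, crops included, and the job is handed in when it is done.

Besides the shell and the picture viewer there is one more tool, called as name(argument=value, ...), one argument or row to a line, values as JSON. move_arm: Moves the arm, as the interface text tells. Its arguments: {"type":"object","properties":{"targets":{"type":"array"},"grip_force":{"type":"number"}},"required":["targets"]}

```bash
mkdir -p pics; ls; python3 - <<'E'
from bench import arm
import cv2,numpy as np
np.set_printoptions(precision=4,suppress=True)
for n in("top","scene"):
    c=arm.get_calibration(n);print(n,c)
    cv2.imwrite(f"pics/{n}0.png",arm.snapshot(n)[:,:,::-1])
s=arm.sense();print(s)
E
```

```text
pics
top {'fx': 500.28182987149, 'fy': 500.28182987149, 'cx': 272.26104986558636, 'cy': 219.38665547751967, 'xyz': array([ 0.3957, -0.0168,  1.3644]), 'orientation': array([ 0.017 , -0.0226, -0.7056,  0.7081])}
scene {'fx': 444.3219471668932, 'fy': 444.3219471668932, 'cx': 279.0369179451131, 'cy': 209.69291336260818, 'xyz': array([1.549 , 0.1587, 0.7974]), 'orientation': array([0.3033, 0.3548, 0.6767, 0.5694])}
{'t': 0.1, 'joint_pos': array([ 1.2201,  0.3218, -0.0701,  1.4516,  0.0226,  1.3708, -0.0569]), 'dq': array([-0.0007, -0.0015,  0.0005, -0.0042, -0.0001, -0.0003, -0.0013]), 'tau': array([ -0.0003, -49.4879,  -0.3841, -31.5211,   0.013 ,   0.0074,
         0.    ]), 'ee_pos': array([ 0.2316, -0.6068,  0.2303]), 'tcp_rot': array([ 0.9834,  0.1814, -0.0002, -0.0009]), 'ft_force': array([-0.2221,  0.0815, -0.1922]), 'moment': array([-0.0476,  0.0113, -0.0303]), 'finger_force': 0.0, 'width': 0.0852014807278876}
```

View pics/top0.png

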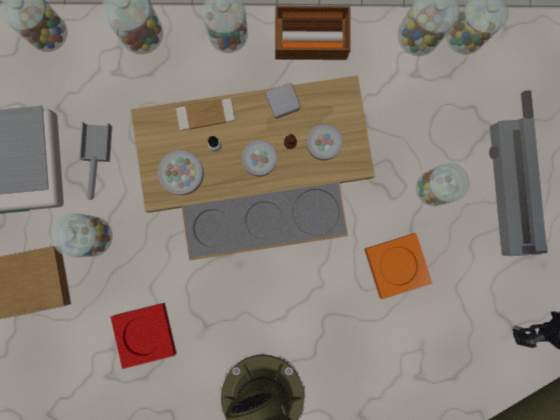

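View pics/scene0.png

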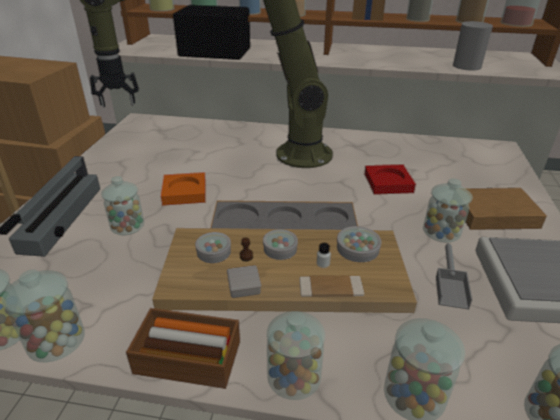

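The top view shows the board with the large tin at (180,172), small tins at (260,157) and (324,142), and the grey tray below it. The tray has small wells at (212,228) and (264,221) and the large well at (316,212). The glue pot is at (213,143), the stamp at (290,142), the square tin at (283,100) and the bar at (205,113). The red and orange trays are the decoys.

```bash
cat > h.py <<'E'
import numpy as np,cv2
from scipy.spatial.transform import Rotation as R
from bench import arm
np.set_printoptions(precision=4,suppress=True)
X0,Y0,S=0.35,0.40,1000. # rectified: row=(X1-x)*S, col=(Y0-y)*S
def rect(img,z,x1=0.9,y1=0.42,W=780,H=560,name="top"):
    c=arm.get_calibration(name);Rm=R.from_quat(c["orientation"]).as_matrix()
    def px(p):
        q=(np.array(p)-c["xyz"])@Rm
        return [c["fx"]*q[0]/-q[2]+c["cx"],c["cy"]-c["fy"]*q[1]/-q[2]]
    cor=[(x1,y1),(x1,y1-W/S),(x1-H/S,y1-W/S),(x1-H/S,y1)]
    src=np.float32([px([a,b,z]) for a,b in cor]);dst=np.float32([[0,0],[W,0],[W,H],[0,H]])
    return cv2.warpPerspective(img,cv2.getPerspectiveTransform(src,dst),(W,H),flags=cv2.INTER_CUBIC)
def w(u,v,x1=0.9,y1=0.42): return np.array([x1-v/S,y1-u/S])
E
python3 - <<'E'
from h import *
img=cv2.imread("pics/top0.png")
a=rect(img,.036);b=rect(img,.070)
for n,im,rs in(("wells",a,[(45,56),(57,67)]),("tins",b,[(41,51),(53,63)])):
    g=cv2.GaussianBlur(cv2.cvtColor(im,cv2.COLOR_BGR2GRAY),(0,0),2)
    for lo,hi in rs:
        c=cv2.HoughCircles(g,cv2.HOUGH_GRADIENT_ALT if 0 else cv2.HOUGH_GRADIENT,1,60,param1=60,param2=18,minRadius=lo,maxRadius=hi)
        if c is None: continue
        for u,v,r in c[0][:8]:
            print(n,lo,u,v,r,w(u,v))
            cv2.circle(im,(int(u),int(v)),int(r),(0,255,0) if lo<50 else (255,0,255),1)
            
for im in(a,b):
    for k in range(0,780,100):cv2.putText(im,str(k),(k,10),0,.35,(0,0,255),1);cv2.line(im,(k,0),(k,559),(0,0,90),1)
    for k in range(0,560,100):cv2.line(im,(0,k),(779,k),(0,0,90),1)
cv2.imwrite("pics/a.png",a);cv2.imwrite("pics/b.png",b)
E
```

```text
wells 45 207.5 311.5 54.2 [0.5885 0.2125]
wells 45 586.5 218.5 46.3 [ 0.6815 -0.1665]
wells 57 199.5 304.5 58.3 [0.5955 0.2205]
tins 41 217.5 318.5 48.2 [0.5815 0.2025]
tins 41 582.5 220.5 50.3 [ 0.6795 -0.1625]
tins 53 205.5 309.5 62.4 [0.5905 0.2145]
```

View pics/a.png

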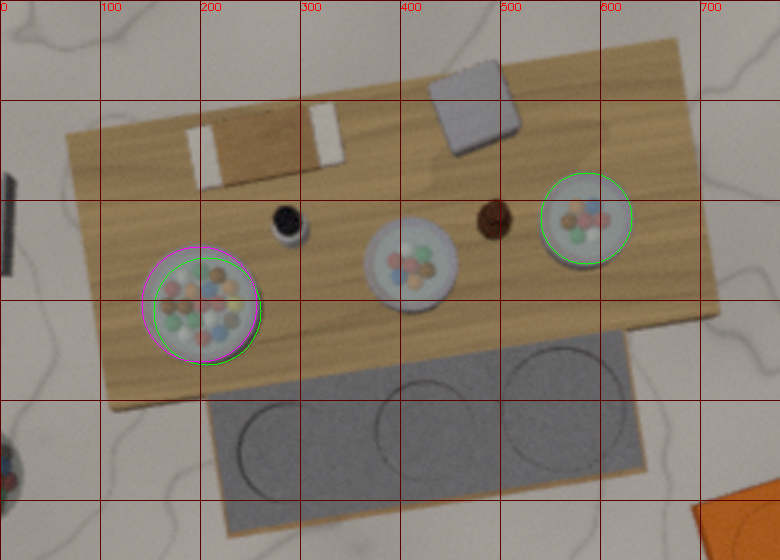

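View pics/b.png

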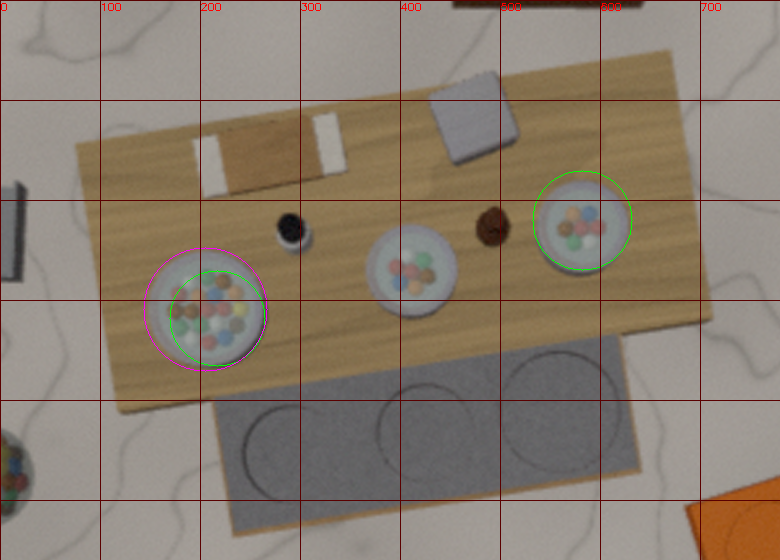

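Plan: the large tin goes first, sliding over the empty small wells. Then the middle small tin goes to the far well, and the right small tin to the middle well. I'm writing a helper in board coordinates.

```bash
cat >> h.py <<'E'
O=np.array([0.5385,0.005]);YAW=9.1
cb,sb=np.cos(np.radians(YAW)),np.sin(np.radians(YAW));B=np.array([[cb,-sb],[sb,cb]])
def state():
    s=arm.sense();Rm=R.from_quat(s["tcp_rot"]).as_matrix()
    yaw=np.degrees(np.arctan2(Rm[1,0],Rm[0,0]))
    print("t",round(s["t"],2),"board xy",(s["ee_pos"][:2]-O)@B,"z",round(s["ee_pos"][2],4),"yaw_b",round(yaw-YAW,2),"tilt",Rm[2],"w",round(s["width"],4),"F",s["ft_force"],"q",s["joint_pos"])
    return s["ee_pos"],Rm,yaw-YAW
def shift(frm,to,yaw_b):
    "tool shift from board xyz to board xyz, tool x at yaw_b"
    d=np.array(to)-np.array(frm);a=np.radians(yaw_b)
    return np.array([d[0]*np.cos(a)+d[1]*np.sin(a), d[0]*np.sin(a)-d[1]*np.cos(a), -d[2]])
def cur():
    p,Rm,y=state();return np.r_[(p[:2]-O)@B,p[2]],y
E
python3 - <<'E'
from h import *
c,y=cur()
print(shift(c,(.14,.238,.231),34.8), 34.8-y)
E
```

```text
t 0.1 board xy [-0.3998 -0.5556] z 0.2303 yaw_b 11.8 tilt [-0.0001 -0.0017 -1.    ] w 0.0852 F [-0.2221  0.0815 -0.1922] q [ 1.2201  0.3218 -0.0701  1.4516  0.0226  1.3708 -0.0569]
[ 0.8961 -0.3436 -0.0007] 23.001029441653543
```

move_arm(
  targets=[
    [[0,0,-8,0,0,0,0.08],[0,0,-8,0,0,0,0.08],[0,0,-7,0,0,0,0.08],[0,0,0,0.045,-0.017,0,0.08],[0,0,0,0.045,-0.017,0,0.08],[0,0,0,0.045,-0.017,0,0.08],[0,0,0,0.045,-0.017,0,0.08],[0,0,0,0.045,-0.017,0,0.08],[0,0,0,0.045,-0.017,0,0.08],[0,0,0,0.045,-0.017,0,0.08]],
  ],
)

```text
t: 1.35
ee_pos: [0.3766, -0.3014, 0.231]
tcp_rot: [0.928, 0.374, -0.0, -0.0]
ft_force: [1.1, -0.2, 0.3]
width: 0.0802
finger_force: 0.0
```

move_arm(
  targets=[
    [[0,0,0,0.045,-0.017,0,0.08],[0,0,0,0.045,-0.017,0,0.08],[0,0,0,0.045,-0.017,0,0.08],[0,0,0,0.045,-0.017,0,0.08],[0,0,0,0.045,-0.017,0,0.08],[0,0,0,0.045,-0.017,0,0.08],[0,0,0,0.045,-0.017,0,0.08],[0,0,0,0.045,-0.017,0,0.08],[0,0,0,0.045,-0.017,0,0.08],[0,0,0,0.045,-0.017,0,0.08]],
  ],
)

```text
t: 2.6
ee_pos: [0.5831, 0.1324, 0.2309]
tcp_rot: [0.928, 0.374, -0.0, 0.0]
ft_force: [0.7, -0.6, -0.2]
width: 0.0801
finger_force: 0.0
```

```bash
python3 - <<'E'
from h import *
c,y=cur()
print(shift(c,(.14,.238,.06),34.8), 34.8-y)
E
```

```text
t 2.6 board xy [0.0642 0.1188] z 0.2309 yaw_b 34.76 tilt [-0.0006  0.     -1.    ] w 0.0801 F [ 0.6986 -0.6489 -0.1556] q [ 0.3904  0.3014 -0.7994  1.5645  0.2193  1.369  -1.2359]
[ 0.1303 -0.0546  0.1709] 0.03672763877197838
```

move_arm(
  targets=[
    [[0,0,0,0.044,-0.018,0,0.08],[0,0,0,0.044,-0.018,0,0.08],[0,0,0,0.043,-0.018,0,0.08],[0,0,0,0,0,0.03,0.08],[0,0,0,0,0,0.03,0.08],[0,0,0,0,0,0.03,0.08],[0,0,0,0,0,0.03,0.08],[0,0,0,0,0,0.03,0.08],[0,0,0,0,0,0.03,0.08],[0,0,0,0,0,0.013,0.08]],
  ],
)

```text
t: 3.85
ee_pos: [0.6383, 0.2602, 0.0356]
tcp_rot: [0.928, 0.374, -0.002, 0.0]
ft_force: [-0.6, -0.8, -0.2]
width: 0.0798
finger_force: 0.0
```

```bash
python3 - <<'E'
from h import *
c,y=cur()
for n in("wrist","top"): cv2.imwrite(f"pics/{n}1.png",arm.snapshot(n)[:,:,::-1])
b=rect(cv2.imread("pics/top1.png"),.07);cv2.imwrite("pics/b1.png",np.hstack([b[100:480,0:480],cv2.resize(cv2.imread("pics/wrist1.png"),(320,240))[:0] if 0 else np.vstack([cv2.resize(cv2.imread("pics/wrist1.png"),(320,240)),np.zeros((140,320,3),np.uint8)])]))
print(shift(c,(-.06+.82*.053,.10+.57*.053,.037),34.8))
E
```

```text
t 3.85 board xy [0.1389 0.2362] z 0.0356 yaw_b 34.8 tilt [-0.0037 -0.0013 -1.    ] w 0.0798 F [-0.6094 -0.8316 -0.1786] q [ 0.0844  0.6682 -0.7195  1.5163  0.466   1.1383 -1.5322]
[-0.1882 -0.0017 -0.0014]
```

View pics/b1.png

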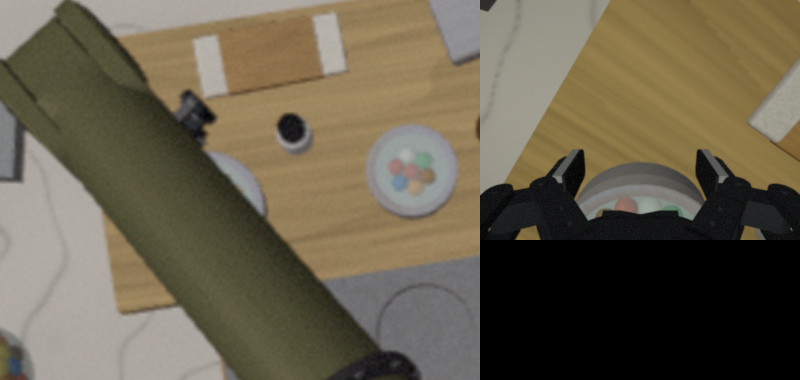

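The fingers stand behind the large tin, which is centred between the pads in the wrist view. The glue pot is clear.

move_arm(
  targets=[
    [[0,0,0,-0.01,0,0,0.08],[0,0,0,-0.012,0,0,0.08],[0,0,0,-0.012,0,0,0.08],[0,0,0,-0.012,0,0,0.08],[0,0,0,-0.012,0,0,0.08],[0,0,0,-0.012,0,0,0.08],[0,0,0,-0.012,0,0,0.08],[0,0,0,-0.012,0,0,0.08],[0,0,0,-0.012,0,0,0.08],[0,0,0,-0.012,0,0,0.08]],
  ],
)

```text
t: 5.2
ee_pos: [0.5553, 0.1798, 0.0395]
tcp_rot: [0.927, 0.374, 0.002, -0.0]
ft_force: [4.8, 4.1, 4.4]
width: 0.0799
finger_force: 3.0
```

move_arm(
  targets=[
    [[0,0,0,-0.012,0,0,0.08],[0,0,0,-0.012,0,0,0.08],[0,0,0,-0.012,0,0,0.08],[0,0,0,-0.012,0,0,0.08],[0,0,0,-0.012,0,0,0.08],[0,0,0,-0.012,0,0,0.08],[0,0,0,0,0,0,0.08],[0,0,0,0.012,0,0,0.08]],
  ],
)

```text
t: 6.2
ee_pos: [0.5102, 0.1361, 0.0376]
tcp_rot: [0.928, 0.373, -0.002, 0.001]
ft_force: [-0.4, -0.3, -0.4]
width: 0.0803
finger_force: 0.0
```

```bash
python3 - <<'E'
from h import *
c,y=cur()
cv2.imwrite("pics/top2.png",arm.snapshot("top")[:,:,::-1]);cv2.imwrite("pics/scene2.png",arm.snapshot("scene")[:,:,::-1])
b=rect(cv2.imread("pics/top2.png"),.07)[180:560,0:480]
cv2.imwrite("pics/b2.png",np.hstack([b,cv2.resize(cv2.imread("pics/scene2.png")[180:330,170:296],(320,380))]))
E
```

```text
t 6.2 board xy [-0.0072  0.1339] z 0.0376 yaw_b 34.7 tilt [-0.004   0.0002 -1.    ] w 0.0803 F [-0.4421 -0.2936 -0.4089] q [ 0.3996  0.362  -0.8122  1.9325  0.3163  0.9818 -1.3662]
```

View pics/b2.png

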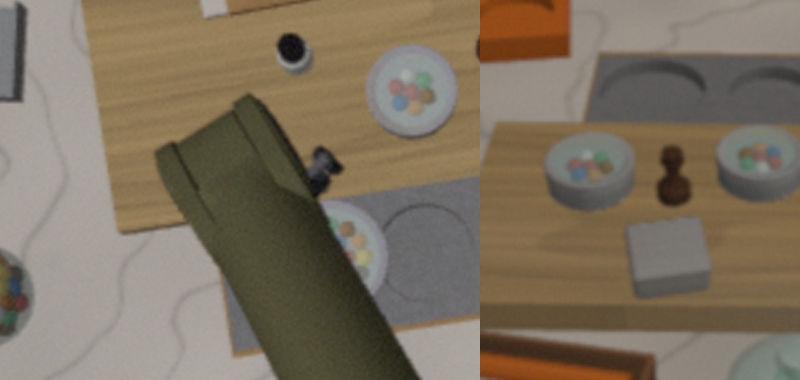

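The large tin is now near board (-0.059, 0.097), as planned. I'll swing the hand round it to push along the row.

move_arm(
  targets=[
    [[0,0,-9.2,0,-0.0103,0,0.08],[0,0,-9.2,0,-0.0103,0,0.08],[0,0,-9.2,0,-0.0103,0,0.08],[0,0,-9.2,0,-0.0103,0,0.08],[0,0,-9.2,0,-0.0103,0,0.08],[0,0,-9.2,0,-0.0103,0,0.08]],
  ],
)

```text
t: 7.05
ee_pos: [0.4557, 0.1613, 0.0378]
tcp_rot: [0.646, 0.763, -0.001, -0.001]
ft_force: [-0.1, 0.3, -0.7]
width: 0.08
finger_force: 0.0
```

```bash
python3 - <<'E'
from h import *
c,y=cur()
print(shift(c,(-.07,.163,.037),90),shift((-.07,.163,0),(-.07,-.14+.053,0),90))
E
```

```text
t 7.05 board xy [-0.0571  0.1675] z 0.0378 yaw_b 90.35 tilt [ 0.    -0.002 -1.   ] w 0.08 F [-0.1489  0.2681 -0.6579] q [ 0.5606  0.3368 -1.0582  2.0327  0.3555  0.9712 -0.5146]
[-0.0045 -0.0129  0.0008] [-0.25  0.   -0.  ]
```

move_arm(
  targets=[
    [[0,0,0,-0.012,-0.0013,0,0.08],[0,0,0,-0.012,-0.0013,0,0.08],[0,0,0,-0.012,-0.0013,0,0.08],[0,0,0,-0.012,-0.0013,0,0.08],[0,0,0,-0.012,-0.0013,0,0.08],[0,0,0,-0.012,-0.0013,0,0.08],[0,0,0,-0.012,-0.0013,0,0.08],[0,0,0,-0.012,-0.0013,0,0.08],[0,0,0,-0.012,-0.0013,0,0.08],[0,0,0,-0.012,-0.0013,0,0.08]],
  ],
)

```text
t: 8.3
ee_pos: [0.4627, 0.0397, 0.0382]
tcp_rot: [0.649, 0.761, -0.0, -0.0]
ft_force: [-0.1, 2.3, -2.0]
width: 0.0801
finger_force: 1.8
```

```bash
python3 - <<'E'
from h import *
c,y=cur()
print(shift(c,(-.07,-.087,.037),90))
E
```

```text
t 8.3 board xy [-0.0694  0.0462] z 0.0382 yaw_b 90.0 tilt [-0.0001 -0.0003 -1.    ] w 0.0801 F [-0.121   2.2646 -1.9906] q [ 0.832   0.2726 -1.0525  2.0769  0.2921  0.9481 -0.2192]
[-0.1332 -0.0006  0.0012]
```

move_arm(
  targets=[
    [[0,0,0,-0.012,0,0,0.08],[0,0,0,-0.012,0,0,0.08],[0,0,0,-0.012,0,0,0.08],[0,0,0,-0.012,0,0,0.08],[0,0,0,-0.012,0,0,0.08],[0,0,0,-0.012,0,0,0.08],[0,0,0,-0.012,0,0,0.08],[0,0,0,-0.012,0,0,0.08],[0,0,0,-0.012,0,0,0.08],[0,0,0,-0.01,0,0,0.08]],
  ],
)

```text
t: 9.55
ee_pos: [0.4823, -0.0762, 0.039]
tcp_rot: [0.649, 0.761, 0.0, 0.0]
ft_force: [-0.9, 3.9, 3.9]
width: 0.0797
finger_force: 3.4
```

move_arm(
  targets=[
    [[0,0,0,-0.008,0,0,0.08],[0,0,0,-0.007,0,0,0.08],[0,0,0,0,0,0,0.08],[0,0,0,0,0,0,0.08]],
  ],
)

```text
t: 10.05
ee_pos: [0.4837, -0.0912, 0.0383]
tcp_rot: [0.649, 0.761, -0.0, 0.0]
ft_force: [-0.1, 0.8, -0.2]
width: 0.0804
finger_force: 0.0
```

```bash
python3 - <<'E'
from h import *
c,y=cur()
cv2.imwrite("pics/top3.png",arm.snapshot("top")[:,:,::-1]);cv2.imwrite("pics/scene3.png",arm.snapshot("scene")[:,:,::-1])
b=rect(cv2.imread("pics/top3.png"),.05)[180:560,300:]
cv2.imwrite("pics/b3.png",np.hstack([b,cv2.resize(cv2.imread("pics/scene3.png")[180:320,170:370],(320,224)).repeat(1,0) if 0 else cv2.copyMakeBorder(cv2.resize(cv2.imread("pics/scene3.png")[180:320,180:360],(320,250)),0,130,0,0,0)]))
E
```

```text
t 10.05 board xy [-0.0693 -0.0863] z 0.0383 yaw_b 89.99 tilt [-0.0006 -0.0003 -1.    ] w 0.0804 F [-0.0549  0.8381 -0.1786] q [ 1.0104  0.3239 -0.9738  2.0152  0.3266  0.9657  0.0299]
```

View pics/b3.png

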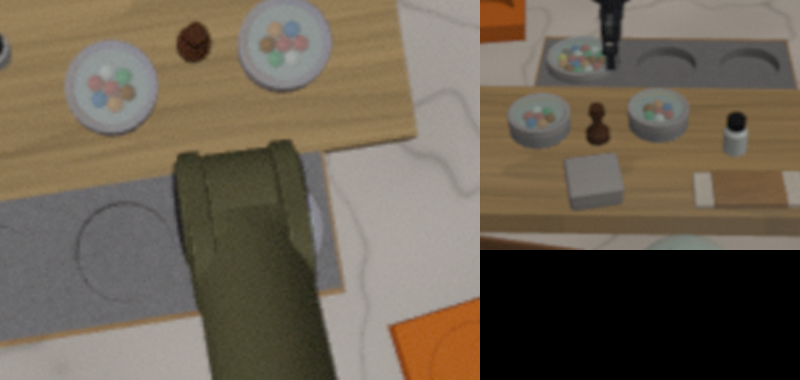

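The large tin appears down in its well: its lid is level with the neighbouring rim and the force is about zero. I'll retreat, lift and turn for the middle small tin.

move_arm(
  targets=[
    [[0,0,0,0.012,0,0,0.08],[0,0,0,0.01,0,-0.02,0.08],[0,0,0,0,0,-0.05,0.05],[0,0,0,0,0,-0.05,0.05],[0,0,-10,0,0,0,0.05],[0,0,-10,0,0,0,0.05],[0,0,-10,0,0,0,0.05],[0,0,-10,0,0,0,0.05],[0,0,-10,0,0,0,0.05],[0,0,-10,0,0,0,0.05]],
  ],
)

```text
t: 11.4
ee_pos: [0.4801, -0.0678, 0.1582]
tcp_rot: [0.178, 0.984, -0.0, -0.0]
ft_force: [-0.2, -0.1, -0.1]
width: 0.0499
finger_force: 0.0
```

move_arm(
  targets=[
    [[0,0,-10,0,0,0,0.05],[0,0,-10,0,0,0,0.05],[0,0,-10,0,0,0,0.05],[0,0,0,-0.04,0,0,0.05],[0,0,0,-0.04,0,0,0.05],[0,0,0,-0.04,0,0,0.05],[0,0,0,-0.04,0,0,0.05],[0,0,0,-0.04,0,0,0.05]],
  ],
)

```text
t: 12.4
ee_pos: [0.6789, -0.0359, 0.1579]
tcp_rot: [-0.08, 0.997, 0.0, -0.0]
ft_force: [0.8, -1.0, 0.8]
width: 0.05
finger_force: 0.0
```

```bash
python3 - <<'E'
from h import *
c,y=cur()
cv2.imwrite("pics/top4.png",arm.snapshot("top")[:,:,::-1])
cv2.imwrite("pics/wrist4.png",arm.snapshot("wrist")[:,:,::-1])
print(shift(c,(.157,-.012,.037),180))
E
```

```text
t 12.4 board xy [ 0.1321 -0.0625] z 0.1579 yaw_b -179.94 tilt [ 0.0005  0.0003 -1.    ] w 0.05 F [ 0.8329 -1.0391  0.8058] q [ 0.7086  0.6421 -1.0302  1.4344  0.5508  1.3735  1.3915]
[-0.0249  0.0505  0.1209]
```

move_arm(
  targets=[
    [[0,0,0,-0.013,0.025,0,0.05],[0,0,0,-0.012,0.025,0,0.05],[0,0,0,0,0,0,0.05],[0,0,0,0,0,0.03,0.05],[0,0,0,0,0,0.03,0.05],[0,0,0,0,0,0.03,0.05],[0,0,0,0,0,0.02,0.05],[0,0,0,0,0,0.009,0.05]],
  ],
)

```text
t: 13.5
ee_pos: [0.6939, 0.0151, 0.0383]
tcp_rot: [-0.079, 0.997, -0.0, -0.001]
ft_force: [0.1, -0.3, -0.1]
width: 0.0499
finger_force: 0.0
```

```bash
python3 - <<'E'
from h import *
c,y=cur()
cv2.imwrite("pics/wrist5.png",np.hstack([cv2.resize(arm.snapshot(n)[:,:,::-1],(400,300)) for n in("wrist","scene")]))
print(shift(c,(.08,-.012,.038),180))
E
```

```text
t 13.5 board xy [ 0.155  -0.0146] z 0.0383 yaw_b -180.04 tilt [ 0.0015 -0.0003 -1.    ] w 0.0499 F [ 0.0848 -0.3284 -0.1069] q [ 0.5814  0.7706 -0.9494  1.4986  0.6499  1.2119  1.2621]
[0.075  0.0026 0.0003]
```

View pics/wrist5.png

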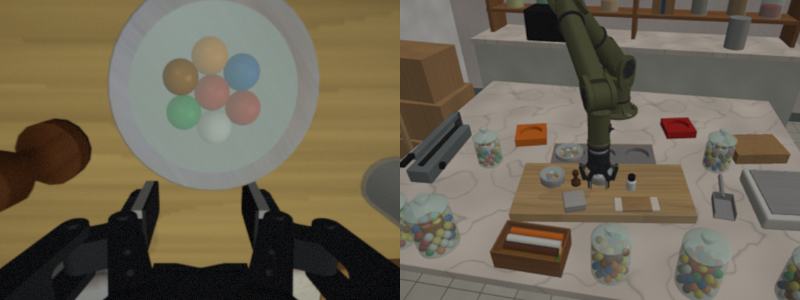

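The wrist view shows the small tin centred about 14 px (about 6 mm) to the right of the finger midline, toward +y. The stamp and glue pot are clear on both sides.

move_arm(
  targets=[
    [[0,0,0,0,0.006,0,0.05],[0,0,0,0.01,0,0,0.05],[0,0,0,0.01,0,0,0.05],[0,0,0,0.01,0,0,0.05],[0,0,0,0.01,0,0,0.05],[0,0,0,0.01,0,0,0.05],[0,0,0,0.01,0,0,0.05],[0,0,0,0.009,0,0,0.05],[0,0,0,0.006,0,0,0.05],[0,0,0,-0.01,0,0,0.05]],
  ],
)

```text
t: 14.85
ee_pos: [0.6277, 0.0108, 0.0384]
tcp_rot: [-0.079, 0.997, -0.001, -0.002]
ft_force: [-0.5, -0.0, -0.8]
width: 0.0501
finger_force: 0.0
```

```bash
python3 - <<'E'
from h import *
c,y=cur()
E
```

```text
t 14.85 board xy [ 0.089  -0.0084] z 0.0384 yaw_b -180.01 tilt [ 0.0037 -0.0009 -1.    ] w 0.0501 F [-0.4643 -0.     -0.7671] q [ 0.6878  0.6661 -1.0008  1.6784  0.6087  1.1456  1.2482]
```

move_arm(
  targets=[
    [[0,0,9.3,0,-0.0097,0,0.05],[0,0,9.3,0,-0.0097,0,0.05],[0,0,9.3,0,-0.0097,0,0.05],[0,0,9.3,0,-0.0097,0,0.05],[0,0,9.3,0,-0.0097,0,0.05],[0,0,9.3,0,-0.0097,0,0.05],[0,0,0,0,0,0,0.05]],
  ],
)

```text
t: 15.72
ee_pos: [0.6151, -0.0435, 0.0385]
tcp_rot: [0.396, 0.918, -0.001, -0.001]
ft_force: [-0.6, -0.7, -0.2]
width: 0.0499
finger_force: 0.0
```

```bash
python3 - <<'E'
from h import *
c,y=cur()
h=np.array([np.cos(np.radians(124.2)),np.sin(np.radians(124.2))])
T=np.array([-.07,.14]); 
print(shift(c,np.r_[np.array([.03,-.007])-.0596*h,.038],y),shift(c,np.r_[T-.0496*h,.038],y),124.2-y)
E
```

```text
t 15.72 board xy [ 0.068 -0.06 ] z 0.0385 yaw_b 124.24 tilt [ 0.0009 -0.0023 -1.    ] w 0.0499 F [-0.5749 -0.6733 -0.1636] q [ 0.6656  0.5536 -0.8144  1.7126  0.4505  1.0755  0.4615]
[ 0.0056 -0.0016  0.0005] [ 0.1934 -0.0015  0.0005] -0.043109334668585575
```

Push along +x: 193 mm in total, slower at the end.

move_arm(
  targets=[
    [[0,0,0,0.012,-0.0015,0,0.05],[0,0,0,0.012,0,0,0.05],[0,0,0,0.012,0,0,0.05],[0,0,0,0.012,0,0,0.05],[0,0,0,0.012,0,0,0.05],[0,0,0,0.012,0,0,0.05],[0,0,0,0.012,0,0,0.05],[0,0,0,0.012,0,0,0.05],[0,0,0,0.012,0,0,0.05],[0,0,0,0.012,0,0,0.05]],
  ],
)

```text
t: 16.98
ee_pos: [0.5319, 0.0441, 0.0393]
tcp_rot: [0.396, 0.918, -0.0, 0.0]
ft_force: [1.0, -1.0, -1.2]
width: 0.0502
finger_force: 0.7
```

```bash
python3 - <<'E'
from h import *
c,y=cur()
h=np.array([np.cos(np.radians(124.2)),np.sin(np.radians(124.2))])
print(shift(c,np.r_[np.array([-.07,.14])-.0496*h,.038],y))
cv2.imwrite("pics/w6.png",np.hstack([cv2.resize(arm.snapshot(n)[:,:,::-1],(400,300)) for n in("wrist","scene")]))
E
```

```text
t 16.98 board xy [-0.0003  0.0397] z 0.0393 yaw_b 124.2 tilt [-0.0002  0.     -1.    ] w 0.0502 F [ 0.9657 -0.9562 -1.2124] q [ 0.6474  0.4005 -0.9018  1.9189  0.3724  0.9986  0.3335]
[ 0.0725 -0.0012  0.0013]
```

View pics/w6.png

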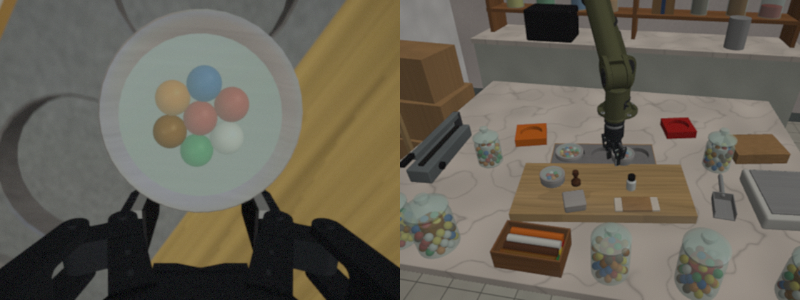

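The tin is seated between the fingers at (201,110) and heading straight for the far small well, whose rim shows symmetrically above it.

move_arm(
  targets=[
    [[0,0,0,0.011,0,0,0.05],[0,0,0,0.011,0,0,0.05],[0,0,0,0.011,0,0,0.05],[0,0,0,0.011,0,0,0.05],[0,0,0,0.01,0,0,0.05],[0,0,0,0.008,0,0,0.05],[0,0,0,0.006,0,0,0.05],[0,0,0,0.005,0,0,0.05],[0,0,0,0,0,0,0.05],[0,0,0,0,0,0,0.05]],
  ],
)

```text
t: 18.32
ee_pos: [0.4821, 0.0967, 0.0391]
tcp_rot: [0.396, 0.918, -0.0, -0.0]
ft_force: [0.0, 0.0, -0.3]
width: 0.0501
finger_force: 0.0
```

```bash
python3 - <<'E'
from h import *
c,y=cur()
cv2.imwrite("pics/w7.png",np.hstack([cv2.resize(arm.snapshot("wrist")[:,:,::-1],(400,300)),cv2.resize(arm.snapshot("scene")[170:290,190:350,::-1],(400,300))]))
E
```

```text
t 18.32 board xy [-0.0412  0.0994] z 0.0391 yaw_b 124.19 tilt [ 0.0004 -0.0004 -1.    ] w 0.0501 F [ 0.0071  0.0261 -0.2548] q [ 0.6174  0.3165 -0.9615  2.0155  0.3154  0.9652  0.2517]
```

View pics/w7.png

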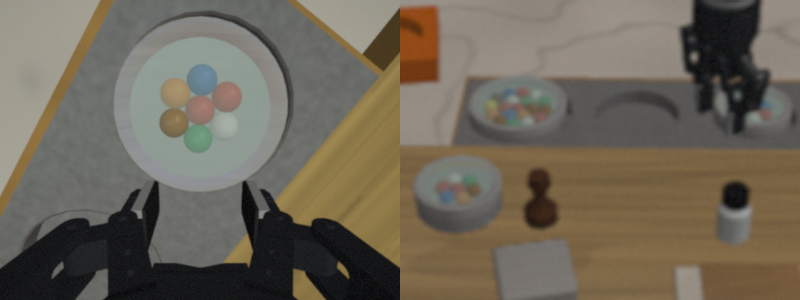

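The tin dropped flat into the far small well: it sits lower with an even gap all round, and there is no force. The large tin also sits flat. Next is the third tin. I'll back off, lift and turn.

move_arm(
  targets=[
    [[0,0,0,-0.012,0,0,0.05],[0,0,0,-0.008,0,-0.02,0.05],[0,0,0,0,0,-0.05,0.05],[0,0,0,0,0,-0.05,0.05],[0,0,-9.3,0,0,0,0.05],[0,0,-9.3,0,0,0,0.05],[0,0,-9.3,0,0,0,0.05],[0,0,-9.3,0,0,0,0.05],[0,0,-9.3,0,0,0,0.05],[0,0,-9.3,0,0,0,0.05]],
  ],
)

```text
t: 19.68
ee_pos: [0.4966, 0.0812, 0.1594]
tcp_rot: [-0.082, 0.997, -0.0, 0.0]
ft_force: [-0.6, 0.1, -0.2]
width: 0.0498
finger_force: 0.0
```

```bash
python3 - <<'E'
from h import *
c,y=cur()
print(shift(c,(.178,-.188,.16),180),180-y)
E
```

```text
t 19.68 board xy [-0.0293  0.0819] z 0.1594 yaw_b -179.75 tilt [-0.0003 -0.0001 -1.    ] w 0.0498 F [-0.6131  0.052  -0.1904] q [ 0.8671  0.1971 -1.1695  1.8725  0.195   1.1975  1.3669]
[-0.2073 -0.2699 -0.0006] 359.7495316546303
```

move_arm(
  targets=[
    [[0,0,0,-0.026,-0.034,0,0.05],[0,0,0,-0.026,-0.034,0,0.05],[0,0,0,-0.026,-0.034,0,0.05],[0,0,0,-0.026,-0.034,0,0.05],[0,0,0,-0.026,-0.034,0,0.05],[0,0,0,-0.026,-0.034,0,0.05],[0,0,0,-0.026,-0.034,0,0.05],[0,0,0,-0.025,-0.032,0,0.05],[0,0,0,0,0,0,0.05],[0,0,0,0,0,0,0.05]],
  ],
)

```text
t: 20.92
ee_pos: [0.7428, -0.1517, 0.1585]
tcp_rot: [-0.079, 0.997, 0.001, -0.001]
ft_force: [-0.2, 0.7, 0.4]
width: 0.0501
finger_force: 0.0
```

```bash
cat >> h.py <<'E'
def wristrect(z,bx=(-.15,.3),by=(-.31,.31)):
    "wrist image warped to board plane z, 1px=1mm, row=(bx1-x), col=(by1-y)"
    s=arm.sense();k=arm.get_calibration("wrist");im=arm.snapshot("wrist")[:,:,::-1]
    Rm=R.from_quat(s["tcp_rot"]).as_matrix();M=np.linalg.inv(k["mount"])
    def px(x,y):
        p=np.r_[O+B@[x,y],z];q=M[:3,:3]@(Rm.T@(p-s["ee_pos"]))+M[:3,3]
        return [k["cx"]+k["fx"]*q[0]/-q[2],k["cy"]-k["fy"]*q[1]/-q[2]]
    c,_=cur();cx,cy=c[0]-.06,c[1];h=.02
    P=[(cx+h,cy+h),(cx+h,cy-h),(cx-h,cy-h),(cx-h,cy+h)]
    H=cv2.getPerspectiveTransform(np.float32([px(*p) for p in P]),np.float32([[(by[1]-b)*1e3,(bx[1]-a)*1e3] for a,b in P]))
    return cv2.warpPerspective(np.ascontiguousarray(im),H,(620,450))
E
python3 - <<'E'
from h import *
im=wristrect(.07);g=cv2.GaussianBlur(cv2.cvtColor(im,cv2.COLOR_BGR2GRAY),(0,0),1.5)
cv2.imwrite("pics/wr.png",im)
c=cv2.HoughCircles(g,cv2.HOUGH_GRADIENT,1,20,param1=60,param2=14,minRadius=43,maxRadius=49)
if c is not None:
    for u,v,r in c[0][:5]:print(.3-v/1e3,.31-u/1e3,r)
E
```

```text
t 20.98 board xy [ 0.177  -0.1862] z 0.159 yaw_b -179.94 tilt [ 0.0007  0.0008 -1.    ] w 0.0501 F [-0.1347  0.1408 -0.0479] q [ 0.6751  0.7481 -0.8836  1.195   0.5584  1.4387  1.5941]
0.29250002 -0.06650001 43.6
```

```bash
python3 - <<'E'
from h import *
im=cv2.imread("pics/wr.png");print((im.sum(2)>0).mean(),[im[300-int(x*1e3),310-int(y*1e3)] for x,y in((.111,-.188),(.111,-.222),(.05,-.18),(.12,-.096))])
ys,xs=np.where(im.sum(2)>0);print(.3-np.percentile(ys,[1,99])/1e3,.31-np.percentile(xs,[1,99])/1e3)
b=cv2.GaussianBlur(im,(0,0),2).astype(int)
m=((b[:,:,2]-b[:,:,0]<25)&(b.sum(2)>150)).astype(np.uint8)
m[:,:350]=0
m=cv2.morphologyEx(m,cv2.MORPH_CLOSE,np.ones((15,15)))
for k in cv2.findContours(m,cv2.RETR_EXTERNAL,cv2.CHAIN_APPROX_NONE)[0]:
    A=cv2.contourArea(k)
    if A>1500:(u,v),r=cv2.minEnclosingCircle(k);print(A,.3-v/1e3,.31-u/1e3,r,cv2.boundingRect(k))
E
```

```text
0.28307885304659497 [array([104, 115, 146], dtype=uint8), array([143, 151, 139], dtype=uint8), array([ 73, 120, 140], dtype=uint8), array([ 5, 22, 43], dtype=uint8)]
[0.298 0.051] [ 0.012 -0.306]
6256.5 0.10970468139648437 -0.18570062255859376 45.14181900024414 (451, 146, 90, 90)
2844.0 0.154 -0.301 106.30155944824219 (602, 40, 18, 213)
4006.0 0.22599999999999998 -0.09799999999999998 48.877498626708984 (366, 40, 87, 72)
4062.5 0.2869587230682373 -0.18683154296875 58.308773040771484 (440, 0, 116, 42)
```

The tin measures at (0.110, -0.186) with r≈45 mm, matching the estimate. I'll descend and pull it.

move_arm(
  targets=[
    [[0,0,0,0,0,0.03,0.05],[0,0,0,0,0,0.03,0.05],[0,0,0,0,0,0.03,0.05],[0,0,0,0,0,0.02,0.05],[0,0,0,0,0,0.01,0.05],[0,0,0,0,0,0,0.05],[0,0,0,0.01,0,0,0.05],[0,0,0,0.012,0,0,0.05],[0,0,0,0.012,0,0,0.05],[0,0,0,0.012,0,0,0.05]],
  ],
)

```text
t: 22.22
ee_pos: [0.6977, -0.1593, 0.0404]
tcp_rot: [-0.079, 0.997, -0.0, 0.001]
ft_force: [2.2, 0.3, 1.2]
width: 0.0501
finger_force: 1.4
```

move_arm(
  targets=[
    [[0,0,0,0.012,0,0,0.05],[0,0,0,0.012,0,0,0.05],[0,0,0,0.008,0,0,0.05],[0,0,0,0.004,0,0,0.05],[0,0,0,0,0,0,0.05]],
  ],
)

```text
t: 22.85
ee_pos: [0.6614, -0.165, 0.0389]
tcp_rot: [-0.079, 0.997, -0.0, -0.001]
ft_force: [1.4, -0.3, 0.9]
width: 0.0499
finger_force: 0.5
```

```bash
python3 - <<'E'
from h import *
c,y=cur()
E
```

```text
t 22.85 board xy [ 0.0944 -0.1873] z 0.0389 yaw_b -180.01 tilt [ 0.0016 -0.0001 -1.    ] w 0.0499 F [ 1.3665 -0.2878  0.8647] q [ 0.8223  0.712  -0.8804  1.5351  0.5785  1.173   1.5612]
```

move_arm(
  targets=[
    [[0,0,0,-0.012,0,0,0.05],[0,0,9,0,-0.0097,0,0.05],[0,0,9,0,-0.0097,0,0.05],[0,0,9,0,-0.0097,0,0.05],[0,0,9,0,-0.0097,0,0.05],[0,0,9,0,-0.0097,0,0.05],[0,0,9,0,-0.0097,0,0.05],[0,0,9,0,-0.0097,0,0.05],[0,0,9,0,-0.0097,0,0.05],[0,0,9,0,-0.0097,0,0.05]],
  ],
)

```text
t: 24.1
ee_pos: [0.6376, -0.2341, 0.0384]
tcp_rot: [0.589, 0.808, -0.0, -0.001]
ft_force: [-0.4, 0.4, -0.4]
width: 0.0499
finger_force: 0.0
```

move_arm(
  targets=[
    [[0,0,9,0,-0.0097,0,0.05],[0,0,0,0,0,0,0.05]],
  ],
)

```text
t: 24.35
ee_pos: [0.6281, -0.2375, 0.0386]
tcp_rot: [0.648, 0.761, -0.001, -0.001]
ft_force: [0.1, -0.8, 0.2]
width: 0.0501
finger_force: 0.0
```

```bash
python3 - <<'E'
from h import *
c,y=cur()
print(shift(c,(.045,-.0496,.039),90),90-y)
im=wristrect(.07);b=cv2.GaussianBlur(im,(0,0),2).astype(int)
m=((b[:,:,2]-b[:,:,0]<25)&(b.sum(2)>150)).astype(np.uint8)
print([ (im[300-int(x*1e3),310-int(y*1e3)]) for x,y in((.045,-.187),(.12,-.096))])
m=cv2.morphologyEx(m,cv2.MORPH_CLOSE,np.ones((9,9)))
for k in cv2.findContours(m,cv2.RETR_EXTERNAL,cv2.CHAIN_APPROX_NONE)[0]:
    A=cv2.contourArea(k)
    if A>1500:(u,v),r=cv2.minEnclosingCircle(k);print(A,.3-v/1e3,.31-u/1e3,r)
E
```

```text
t 24.35 board xy [ 0.0501 -0.2536] z 0.0386 yaw_b 90.09 tilt [-0.     -0.0019 -1.    ] w 0.0501 F [ 0.0551 -0.8378  0.216 ] q [ 0.7467  0.5839 -0.5718  1.5713  0.344   1.0901  0.2497]
[ 0.204  -0.0051 -0.0004] -0.0903812079203874
t 24.4 board xy [ 0.0507 -0.2533] z 0.0388 yaw_b 90.19 tilt [ 0.0002 -0.0009 -1.    ] w 0.05 F [-0.2962  0.1335 -0.7312] q [ 0.7469  0.5841 -0.5728  1.5709  0.3441  1.0898  0.2508]
[array([ 99, 110, 146], dtype=uint8), array([0, 0, 0], dtype=uint8)]
11387.0 0.01200000000000001 -0.21900000000000003 92.69853210449219
```

move_arm(
  targets=[
    [[0,0,0,0,-0.005,0,0.05],[0,0,0,0.01,0,0,0.05],[0,0,0,0.012,0,0,0.05],[0,0,0,0.012,0,0,0.05],[0,0,0,0.012,0,0,0.05],[0,0,0,0.012,0,0,0.05],[0,0,0,0.012,0,0,0.05],[0,0,0,0.012,0,0,0.05],[0,0,0,0.012,0,0,0.05],[0,0,0,0.012,0,0,0.05]],
  ],
)

```text
t: 25.65
ee_pos: [0.6066, -0.1328, 0.0393]
tcp_rot: [0.649, 0.761, -0.0, 0.0]
ft_force: [-0.2, -0.8, -1.0]
width: 0.0499
finger_force: 0.6
```

```bash
python3 - <<'E'
from h import *
c,y=cur()
print(shift(c,(.045,-.0496,.039),90),90-y)
E
```

```text
t 25.65 board xy [ 0.0455 -0.1468] z 0.0393 yaw_b 90.01 tilt [-0.0001 -0.     -1.    ] w 0.0499 F [-0.1681 -0.7774 -1.0337] q [ 0.664   0.4955 -0.6164  1.7079  0.3241  1.0419  0.0976]
[ 0.0972 -0.0005  0.0003] -0.0055260562842534
```

move_arm(
  targets=[
    [[0,0,0,0.012,0,0,0.05],[0,0,0,0.012,0,0,0.05],[0,0,0,0.012,0,0,0.05],[0,0,0,0.012,0,0,0.05],[0,0,0,0.012,0,0,0.05],[0,0,0,0.012,0,0,0.05],[0,0,0,0.012,0,0,0.05],[0,0,0,0.009,0,0,0.05],[0,0,0,0.004,0,0,0.05],[0,0,0,-0.012,0,0,0.05]],
  ],
)

```text
t: 26.9
ee_pos: [0.5934, -0.0482, 0.0395]
tcp_rot: [0.648, 0.762, 0.0, -0.0]
ft_force: [0.3, -0.6, -0.1]
width: 0.0502
finger_force: 0.0
```

```bash
python3 - <<'E'
from h import *
c,y=cur()
E
```

```text
t 26.9 board xy [ 0.0458 -0.0612] z 0.0395 yaw_b 90.15 tilt [ 0.0008  0.0004 -1.    ] w 0.0502 F [ 0.2659 -0.6322 -0.1475] q [ 0.5719  0.4534 -0.6511  1.7731  0.3156  1.0213 -0.036 ]
```

move_arm(
  targets=[
    [[0,0,-9,0,0.0097,0,0.05],[0,0,-9,0,0.0097,0,0.05],[0,0,-9,0,0.0097,0,0.05],[0,0,-9,0,0.0097,0,0.05],[0,0,-9,0,0.0097,0,0.05],[0,0,-9,0,0.0097,0,0.05],[0,0,-9,0,0.0097,0,0.05],[0,0,-9,0,0.0097,0,0.05],[0,0,-9,0,0.0097,0,0.05],[0,0,-9,0,0.0097,0,0.05]],
  ],
)

```text
t: 28.15
ee_pos: [0.6505, 0.0155, 0.0391]
tcp_rot: [-0.081, 0.997, -0.0, -0.0]
ft_force: [0.4, 0.8, 0.0]
width: 0.0501
finger_force: 0.0
```

```bash
python3 - <<'E'
from h import *
im=wristrect(.07);cv2.imwrite("pics/wr2.png",im);c,y=cur()
print(shift(c,(-.07+.0496,0,.039),180),180-y)
b=cv2.GaussianBlur(im,(0,0),2).astype(int)
m=((b[:,:,2]-b[:,:,0]<25)&(b.sum(2)>150)).astype(np.uint8)
m[:240]=0 if 0 else m[:240]
for row in (240,250,260):
    print(row,np.where(np.diff(m[row,200:420].astype(int)))[0]+200)
E
```

```text
t 28.2 board xy [ 0.1123 -0.0053] z 0.0391 yaw_b -179.46 tilt [-0.0001  0.0013 -1.    ] w 0.05 F [-0.3872  1.7495 -0.5462] q [ 0.616   0.6736 -0.933   1.6219  0.5807  1.147   1.2795]
t 28.2 board xy [ 0.1123 -0.0053] z 0.0391 yaw_b -179.46 tilt [-0.0001  0.0013 -1.    ] w 0.05 F [-0.3872  1.7495 -0.5462] q [ 0.616   0.6736 -0.933   1.6219  0.5807  1.147   1.2795]
[0.1327 0.0053 0.0001] 359.46388567309884
240 [267 297 310 353]
250 [265 289 314 324 328 355]
260 [266 307 313 320 330 355]
```

The tin is centred at yb≈0, as planned. Final push: 133 mm.

move_arm(
  targets=[
    [[0,0,0,0.01,0.005,0,0.05],[0,0,0,0.012,0,0,0.05],[0,0,0,0.012,0,0,0.05],[0,0,0,0.012,0,0,0.05],[0,0,0,0.012,0,0,0.05],[0,0,0,0.012,0,0,0.05],[0,0,0,0.012,0,0,0.05],[0,0,0,0.012,0,0,0.05],[0,0,0,0.01,0,0,0.05],[0,0,0,0.008,0,0,0.05]],
  ],
)

```text
t: 29.45
ee_pos: [0.5385, 0.0041, 0.0396]
tcp_rot: [-0.079, 0.997, -0.0, 0.001]
ft_force: [2.7, 0.7, 1.4]
width: 0.0497
finger_force: 1.2
```

move_arm(
  targets=[
    [[0,0,0,0.008,0,0,0.05],[0,0,0,0.007,0,0,0.05],[0,0,0,0.005,0,0,0.05],[0,0,0,0,0,0,0.05],[0,0,0,0,0,0,0.05]],
  ],
)

```text
t: 30.08
ee_pos: [0.5187, 0.0008, 0.0392]
tcp_rot: [-0.079, 0.997, -0.0, -0.0]
ft_force: [-0.7, -0.5, 0.0]
width: 0.0505
finger_force: 0.0
```

```bash
python3 - <<'E'
from h import *
c,y=cur()
E
```

```text
t 30.07 board xy [-0.0203 -0.001 ] z 0.0392 yaw_b -180.01 tilt [ 0.0007 -0.0002 -1.    ] w 0.0505 F [-0.672  -0.4724  0.0027] q [ 0.8654  0.4367 -1.0637  1.951   0.4501  1.0164  1.3247]
```

move_arm(
  targets=[
    [[0,0,0,-0.012,0,0,0.05],[0,0,0,-0.008,0,-0.02,0.05],[0,0,0,0,0,-0.05,0.05],[0,0,0,0,0,-0.05,0.05],[0,0,0,0,0,-0.05,0.05],[0,0,0,0,0,-0.03,0.05],[0,0,0,0.02,-0.03,0,0.05],[0,0,0,0.03,-0.04,0,0.05],[0,0,0,0.03,-0.04,0,0.05],[0,0,0,0.03,-0.04,0,0.05]],
  ],
)

```text
t: 31.32
ee_pos: [0.4536, -0.1627, 0.24]
tcp_rot: [-0.08, 0.997, -0.0, 0.001]
ft_force: [0.9, 0.9, -1.5]
width: 0.0493
finger_force: 0.0
```

move_arm(
  targets=[
    [[0,0,0,0.03,-0.04,0,0.05],[0,0,0,0.03,-0.04,0,0.05],[0,0,0,0.03,-0.04,0,0.05],[0,0,0,0.03,-0.04,0,0.05],[0,0,0,0.03,-0.04,0,0.05],[0,0,0,0.03,-0.04,0,0.05],[0,0,0,0,0,0,0.05],[0,0,0,0,0,0,0.05]],
  ],
)

```text
t: 32.33
ee_pos: [0.3149, -0.4265, 0.2394]
tcp_rot: [-0.08, 0.997, 0.0, 0.001]
ft_force: [0.4, 1.2, 0.1]
width: 0.0502
finger_force: 0.0
```

```bash
python3 - <<'E'
from h import *
c,y=cur()
cv2.imwrite("pics/topF.png",arm.snapshot("top")[:,:,::-1])
im=cv2.imread("pics/topF.png");z0=cv2.imread("pics/top0.png")
def find(im,z,exp):
    r_=rect(im,z).astype(np.uint8);bl=cv2.GaussianBlur(r_,(0,0),1.5)
    L=bl.sum(2).astype(int)//3
    for n,(x,y,r) in exp.items():
        p=O+B@[x,y];u0,v0=(.42-p[1])*1e3,(.9-p[0])*1e3
        best=None;t=np.radians(np.arange(0,360,3))
        for du in range(-25,26):
            for dv in range(-25,26):
                f=lambda q:L[np.clip((v0+dv+q*np.sin(t)).round().astype(int),0,559),np.clip((u0+du+q*np.cos(t)).round().astype(int),0,779)]
                s=np.clip(f(r-3)-f(r+4),0,60).mean()
                if best is None or s>best[0]:best=(s,du,dv)
        print(n,z,best, L[int(v0),int(u0)])
E_={"L":(-.07,-.14,58),"Sm":(-.07,0,46),"Sf":(-.07,.14,46)}
find(im,.05,E_);find(im,.07,E_)
d=cv2.absdiff(cv2.GaussianBlur(rect(im,.05),(0,0),2),cv2.GaussianBlur(rect(z0,.05),(0,0),2)).max(2)
for n,(x,y) in dict(stamp=(.12,-.096),glue=(.146,.099),square=(.231,-.097),bar=(.228,.112)).items():
    p=O+B@[x,y];u,v=int((.42-p[1])*1e3),int((.9-p[0])*1e3);print(n,d[v-40:v+40,u-30:u+30].max())
E
```

```text
t 32.33 board xy [-0.289  -0.3907] z 0.2394 yaw_b -179.96 tilt [-0.0012  0.0008 -1.    ] w 0.0502 F [0.385  1.2115 0.0681] q [ 1.7182  0.1323 -0.8944  1.7106  0.1042  1.349   2.5354]
L 0.05 (np.float64(30.466666666666665), 0, 1) 120
Sm 0.05 (np.float64(32.8), 1, 2) 122
Sf 0.05 (np.float64(33.775), 1, 1) 121
L 0.07 (np.float64(26.641666666666666), -2, 3) 119
Sm 0.07 (np.float64(30.141666666666666), 2, 3) 121
Sf 0.07 (np.float64(28.666666666666668), 4, 2) 120
stamp 10
glue 9
square 5
bar 5
```

All three lids fit best at seated height (z = 0.05), within 2 mm of their wells. The four bystanders on the board haven't moved.

```bash
python3 -c "
from bench import arm
print(arm.hand_in())"
```

```text
the job is handed in; nothing more can be done
None
```

I handed the job in at about 32 s of the 72 s allowed: all three tins are seated in their wells, within about 2 mm of centre by my last camera measurement. The four bystanders on the board are unmoved and the hand is clear, but the hand-in gave no verdict and I didn't measure the jars or scoop (the hand was never near them).

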